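# Shim up the front of a mirror carrier

### The arm

A 6-joint arm with a two-finger parallel gripper is mounted at the origin on the work surface. World frame = base frame: x ahead of the robot, y to its left, z up, the work surface at z = 0. Lengths are in m, angles in degrees, forces in N, time in s.
With the tool pointing down it reaches from about 0.3 to 0.85 m from the base axis. Payload 4.2 kg.
Tool frame: the origin (TCP) lies where the fingers leave the gripper's body, on its centre line; the fingertips stand 78 mm ahead of it and the grasp point (between the pads) lies env.hold_point_z ahead of it (env.hold_point_z is the distance from the TCP to the grasp point, in m); z points along the fingers, y is the line along which they close (so a half turn about z gives the same grasp; the last joint's range is limited). The gripper opens to 91 mm and grips with 3 to 60 N. Pads are 32 mm wide; open, the fingers measure 118 mm over their backs; the gripper's body (76 mm by 178 mm) begins 60 mm behind the grasp point.
Start: joints at [63.827, 18.312, 89.639, -0, 72.044, -1.146], TCP at [0.243, 0.521, 0.292] pointing down, gripper open.
Joint ranges: [-177.97, 177.97], [-48.28, 115.42], [12.27, 149.76], [-77.06, 257.06], [2.81, 150.46], [-146.56, 146.56]. Speed limits (degrees/s): [147.25, 147.25, 180, 180, 180, 180].

### API

Orientations are given as a 3x3 rotation matrix whose columns are the frame's x, y, z axes.
In Python, from plant import env gives the robot as it stands.
- The arm moves only by the tool step_arm, never from a script. Its arguments are lists of equal length, an entry for each row: "offset": the shift along the world's x, y, z in units of 40 mm (1.0 is 40 mm), a list of three; "roll": the turn about the world's z in rad; "grip": the closure, from 0 (fully open) to 1 (shut). In form: {"offset": [[tx, ty, tz], ...], "roll": [roll, ...], "grip": [grip, ...]}. A call has 1 to 10 rows; each row shifts and turns the commanded pose from where the row before left it; what a row does not reach is not made up. A row lasts 1/8 s, in which the tool goes at most 62.5 mm and 10.7 degrees, less where a joint would pass 70% of its speed; a pose out of reach is approached as far as the arm can. A call is refused whole if a number of a shift passes 1 or a number of a turn 0.188, either way. A call with a gripper value outside its range is refused whole. The fingers move at their own pace and stop on an object; the grip force is fixed at half the most. Time passes only in rows, so rows that do not move let the fingers close. It gives the time, the measured TCP pose, the force, the opening and the grip force at its end, in the units of the state.
- env.sense(): the state, without advancing time (a new reading comes with each control period).
- env.get_image(name): name is "scene" or "top"; returns the picture (400x640x3 uint8, red, green, blue); there is no depth.
- env.camera_model(name): a dict with "K" (3x3 intrinsics, pixels), "k1" (the pictures are not rectified: a ray, as slopes to the right and down, at radius r is drawn at 1 + k1 r^2 times it, then the intrinsics apply), "R" (3x3) and "t" (3): a world point X has camera coordinates R X + t. Camera axes: x right, y down, z forward; pixel columns grow to the right and rows downward; lengths in m; the calibration is good to about 2 mm. A picture is of the moment at which its call begins. camera_model takes no time and is no camera call.
- env.finish_job(): hands the job in; it is judged then, once.
The state is a dict: "clock": time; "qpos": joint angles; "dq": joint speeds; "joint_efforts": joint torques, N m; "eef_pos": TCP position; "tool_rot": TCP orientation; "contact_force": force on the tool from outside, world axes, zero at the start; "ft_torque": the same for the moment, N m; "opening": opening from 0.0 (shut) to 1.0 (fully open); "gripper_force": force on a finger pad.
Only numpy, scipy, OpenCV 4.12 (cv2) and the standard library are available. Lean on these libraries where they do the work, as an engineer would, in place of code of your own. Each camera call takes 0.05 s, during which the arm holds its last target. There are 200 camera calls.

### The job

Lay the orange separator sheet on the blue riser's deck, lengthwise and centred, and let it go; then gently set the mirror carrier on it, centred across the riser, mirror side and overhanging lip toward the riser's open front, with its far end just short of the stop, and let it go flat. Then grip the brass wedge and push it, flat on the table, nose first under the middle of the carrier's lip until the lip has just lifted, about 5 mm higher than it rested, and finish there still holding the wedge in the gripper, with nothing but the wedge and the sheet carrying the carrier. Leave the lens post, the power meter and the lens tube alone.

Things in the scene. Friction and masses are not known exactly. Their poses are not given: they have to be found in the camera images.
- riser: blue block fixed to the table: deck 92 (x) x 100 (y) mm, its top 16 mm above the table; at its far end (+x) a stop wall as wide as the deck, 10 mm thick, top 44 mm above the table, inner face 46 mm from the origin. Origin: centre of the deck's underside, on the table. +x points from the open front to the stop. A carrier that is pushed slides until it meets the stop.
- deck (a point): centre of the riser's deck, on its top; axes as the riser. The sheet belongs centred here, its length along x. The carrier belongs with its x along this x and its mount block centred at x = -19 mm, y = 0 (its far end is then 4 mm short of the stop and its lip overhangs the deck's front by 62 mm)
- sheet_mid (a point): centre (half-way up) of the loose orange rigid acrylic separator sheet, 84 (x) x 50 (y) x 6 (z) mm, 35 g, lying flat on the table at first; can be gripped across its 50 mm width
- mount_mid (a point): centre of the black mirror-mount block, 30 (x) x 26 (y) x 50 (z) mm, the handle of the loose carrier (aluminium plate 150 (x) x 90 (y) x 10 mm, 0.5 kg in all); grip it across its 26 mm width. The point is 35 mm above the plate's underside and 14 mm behind (+x) the plate's middle. Round mirror on its -x face, two brass screws on +x. The plate's front end (-x), 89 mm away, is the lip.
- lip (a point): middle of the lower front edge of the carrier plate (75 mm in -x from the plate's middle, on the underside); axes as the carrier. With the carrier flat on the sheet on the riser it is 22 mm above the table; it rises as the wedge goes in, the plate pivoting on its far edge.
- wedge_grip (a point): point on the axis of the loose brass wedge's grip block (26 x 26 mm, 60 mm tall), 42 mm above the underside. The wedge is 86 mm long (x), 26 mm wide (y), 0.25 kg; +x points to the nose. The slope begins 13 mm in front of this point, 34 mm high, and falls 3 mm per 10 mm over 60 mm to the blunt nose, 16 mm high.
- wedge_nose (a point): foot of the wedge's nose: the front end of its underside, 73 mm in +x from the grip block's axis; axes as the wedge
- sheet: the orange sheet; origin at the centre of its underside
- carrier: the mirror carrier; origin at the centre of the plate's underside
- wedge: the brass wedge; origin at the centre of its underside, 30 mm in front of the grip block's axis
- lens_post: bystander: lens in a black ring on a steel post with a round 56 mm foot, 130 mm tall; origin under the foot
- power_meter: bystander: yellow meter box 60 x 90 x 36 mm with a green window and a black knob; origin under its centre
- lens_tube: bystander: black standing lens tube, 48 mm across, 72 mm tall; origin under its centre

How it is judged:
By the outcome, as a careful person would: the job done as asked, in the order asked, and still so for the second after the job is handed in, while the arm keeps its last pose, push and grip.
It also fails if it takes over 72 s, if anything falls off the work surface, if the arm or the gripper's body presses on something with over 40 N, if the wrist force passes 120 N, or if a joint passes its speed limit or range.

## Working session

There is one attempt and no reset: what is moved stays moved. The work goes in short steps, Python scripts to look and compute and a tool call to move; the robot and the scene stay as the last step left them, time stands still between calls to the robot, and variables do not carry over. Pictures are saved under pics/ and viewed, at most 12 in all, crops included, and the job is handed in when it is done.

Besides the shell and the picture viewer there is one more tool, called after "Call:" in YAML: its name, and indented under it one key for each argument. step_arm: Moves the arm, as the interface text tells. Its arguments: {"type":"object","properties":{"offset":{"type":"array"},"roll":{"type":"array"},"grip":{"type":"array"}},"required":["offset","roll","grip"]}

```bash
ls; mkdir -p pics; python3 - <<'E'
from plant import env
import cv2,numpy as np
print(env.hold_point_z)
s=env.sense(); print({k:np.round(v,3).tolist() for k,v in s.items()})
for n in("scene","top"):
    im=env.get_image(n); cv2.imwrite(f"pics/{n}0.png",im[:,:,::-1])
    m=env.camera_model(n); print(n,m)
E
```

```text
pics
0.0595
{'clock': 0.0, 'qpos': [63.827, 18.352, 89.707, 0.0, 72.041, -1.147], 'dq': [0.081, -0.028, -0.017, 0.006, -0.003, -0.031], 'joint_efforts': [0.0, -41.246, -23.197, 0.073, 0.046, -0.0], 'eef_pos': [0.243, 0.521, 0.291], 'tool_rot': [[-0.906, 0.423, -0.001], [0.423, 0.906, -0.002], [0.0, -0.002, -1.0]], 'contact_force': [1.067, 0.636, 0.946], 'ft_torque': [0.029, -0.032, 0.006], 'gripper_force': 0.0, 'opening': 0.999}
scene {'K': array([[370.04863915,   0.        , 321.10655278],
       [  0.        , 370.04863915, 199.23934646],
       [  0.        ,   0.        ,   1.        ]]), 'k1': -0.08057401529808335, 'R': array([[ 0.4935193 ,  0.86962939,  0.01354349],
       [ 0.68399403, -0.37845782, -0.62363598],
       [-0.53720654,  0.31704006, -0.78159755]]), 't': array([-0.26770654, -0.35097059,  1.36859543])}
top {'K': array([[446.67183394,   0.        , 318.75796024],
       [  0.        , 446.67183394, 204.2601959 ],
       [  0.        ,   0.        ,   1.        ]]), 'k1': 0.03617972560543512, 'R': array([[-0.02253248, -0.99966721,  0.01255978],
       [-0.98171242,  0.01974888, -0.18934282],
       [ 0.18903177, -0.01659646, -0.98183071]]), 't': array([0.00439086, 0.57207415, 1.0666778 ])}
```

View pics/scene0.png

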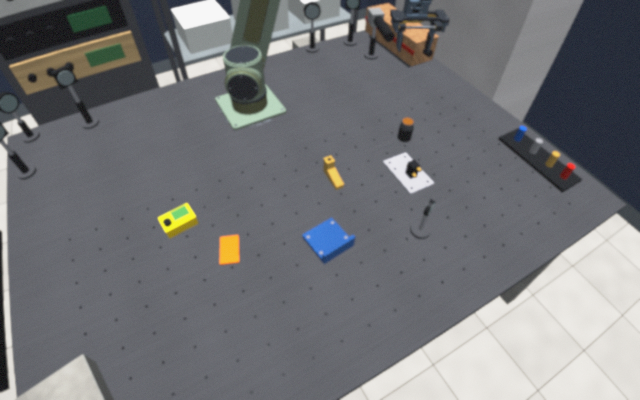

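View pics/top0.png

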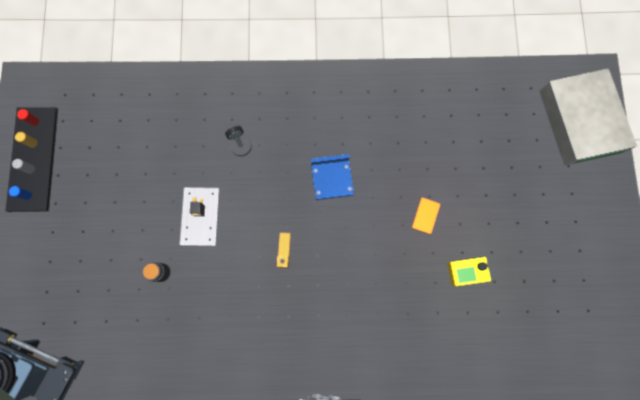

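The top view shows the riser at about (332,177) with its stop away from the robot. The carrier is at (199,216) with its mount at (196,206), the wedge at (284,250) with its nose up, and the sheet at (427,216). The bystanders are the post at (240,145), the meter at (470,271) and the tube at (155,271).

```bash
cat > h.py <<'E'
from plant import env
import cv2,numpy as np
M={n:env.camera_model(n) for n in("scene","top")}
def cam(n):
    m=M[n]; return m["K"],np.array([m["k1"],0,0,0.]),m["R"],m["t"]
def cast(n,px,z):
    K,d,R,t=cam(n); px=np.asarray(px,float).reshape(-1,1,2)
    # r given as slopes: drawn at (1+k1 r^2) times
    u=cv2.undistortPoints(px,K,d).reshape(-1,2)
    D=np.c_[u,np.ones(len(u))]@R; C=-R.T@t
    return C+D*((z-C[2])/D[:,2])[:,None]
def proj(n,X):
    K,d,R,t=cam(n); return cv2.projectPoints(np.asarray(X,float).reshape(-1,1,3),cv2.Rodrigues(R)[0],t,K,d)[0].reshape(-1,2)
def comps(im,lo,hi,roi=None,up=4,minA=30):
    x0,y0,x1,y1=roi or (0,0,640,400)
    c=cv2.resize(im[y0:y1,x0:x1],None,fx=up,fy=up,interpolation=cv2.INTER_CUBIC)
    m=cv2.inRange(cv2.cvtColor(c,cv2.COLOR_RGB2HSV),lo,hi)
    cs,_=cv2.findContours(m,cv2.RETR_EXTERNAL,cv2.CHAIN_APPROX_NONE)
    f=lambda p:(np.asarray(p,float).reshape(-1,2)+.5)/up-.5+[x0,y0]
    return [f(k) for k in sorted(cs,key=cv2.contourArea,reverse=True) if cv2.contourArea(k)>minA]
def rect(P):
    """min area rect of metric xy points -> centre, long side dir deg (0..180), sizes"""
    (c,s,a)=cv2.minAreaRect((P[:,:2]*1000).astype(np.float32))
    if s[0]<s[1]: s=s[::-1]; a+=90
    return np.round(c,1),round(a%180,1),np.round(s,1)
E
python3 - <<'E'
from h import *
print("cams",[-M[n]["R"].T@M[n]["t"] for n in M])
T=env.get_image("top"); S=env.get_image("scene")
for n,im,rs in(("top",T,dict(sheet=(400,185,455,245),riser=(300,145,365,210),carrier=(170,175,230,255),wedge=(265,222,302,275))),
            ("scene",S,dict(sheet=(210,225,250,275),riser=(295,210,365,270),carrier=(375,145,445,200),wedge=(315,145,352,195)))):
    for k,lo,hi,z in(("sheet",(5,150,120),(22,255,255),.006),("riser",(100,120,60),(125,255,255),.016),("carrier",(0,0,140),(180,60,255),.010),("wedge",(10,110,90),(30,255,255),.016)):
        for c in comps(im,lo,hi,rs[k])[:1]: print(n,k,"px",np.round([c.min(0),c.max(0)],1).tolist(),"rect",*rect(cast(n,c,z)))
    x0,y0,x1,y1=rs["riser"]
    for c in comps(im,(85,0,150),(130,140,255),rs["riser"],minA=20)[:6]: print(n,"screw",c.mean(0).round(1),(cast(n,c.mean(0),.016)*1000).round(1))
    for k in("wedge","riser","carrier"): 
        x0,y0,x1,y1=rs[k]; cv2.imwrite(f"pics/{n}_{k}.png",cv2.resize(im[y0:y1,x0:x1,::-1],None,fx=5,fy=5,interpolation=cv2.INTER_CUBIC))
a=[cv2.resize(cv2.imread(f"pics/{n}_{k}.png"),(260,290)) for n in("top","scene") for k in("wedge","riser","carrier")]
cv2.imwrite("pics/m.png",np.vstack([np.hstack(a[:3]),np.hstack(a[3:])]))
E
```

```text
cams [array([ 1.10739855, -0.33392167,  0.85443863]), array([0.36007524, 0.01079465, 1.15556001])]
top sheet px [[412.1, 197.6], [439.1, 233.1]] rect [ 546.5 -287.1] 159.0 [85.6 51.6]
top riser px [[310.6, 153.9], [353.1, 198.9]] rect [653.8 -45.3] 6.0 [112.7 103.7]
top carrier px [[178.6, 186.4], [218.9, 245.9]] rect [556.7 301.2] 177.7 [154.7  94.4]
top wedge px [[276.4, 232.4], [289.9, 266.9]] rect [463.8  84.1] 174.3 [88.5 29.9]
top screw [350.  177.5] [[649.5 -92.3  16. ]]
top screw [329.6 156.2] [[708.8 -40.3  16. ]]
top screw [318.1 192.2] [[611.6  -7.6  16. ]]
top screw [315.2 170.2] [[671.2  -1.1  16. ]]
top screw [313.9 186.9] [[626.1   3.3  16. ]]
top screw [311.9 172. ] [[666.4   7.7  16. ]]
scene sheet px [[219.1, 234.6], [238.9, 263.9]] rect [ 552.6 -287. ] 159.1 [87.4 51.9]
scene riser px [[302.1, 217.6], [354.4, 262.1]] rect [656.7 -39.1] 96.3 [116.9 106.4]
scene carrier px [[382.4, 151.4], [434.1, 193.4]] rect [561.3 301.7] 177.9 [159.7  98.9]
scene wedge px [[323.4, 155.1], [343.4, 188.4]] rect [451.2  89.1] 165.0 [140.   42.1]
scene screw [329.8 227.7] [[629.2 -22.3  16. ]]
scene screw [320.7 252.3] [[684.5 -82.1  16. ]]
scene screw [307.7 236.5] [[625.  -88.5  16. ]]
```

View pics/m.png

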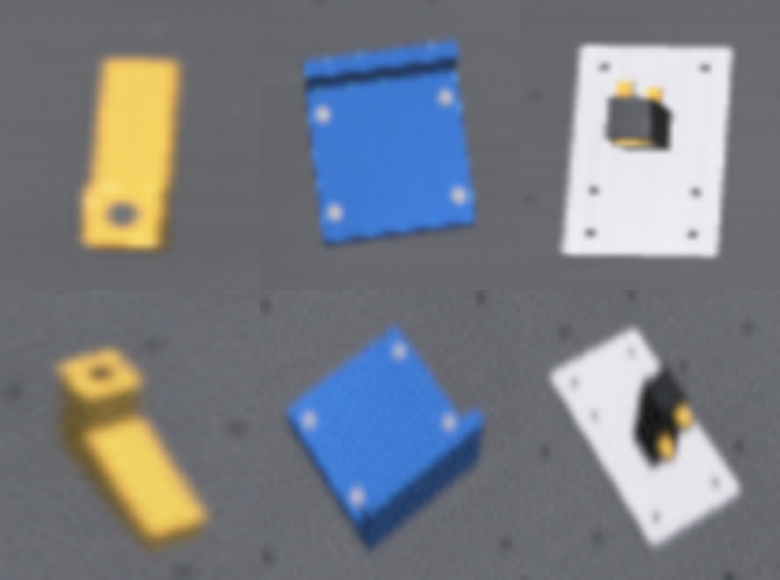

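```bash
cat >> h.py <<'E'
def tri(pt,ps):
    P=[];
    for n,p in(("top",pt),("scene",ps)):
        K,d,R,t=cam(n); P.append((np.c_[R,t],cv2.undistortPoints(np.array(p,float).reshape(-1,1,2),K,d).reshape(-1,2).T))
    X=cv2.triangulatePoints(P[0][0],P[1][0],P[0][1],P[1][1]); return (X[:3]/X[3]).T*1000
def blob(im,p,r=3,f=lambda c:-c[...,1]):
    """centroid of a feature around p"""
    x,y=np.round(p).astype(int); c=f(cv2.cvtColor(im,cv2.COLOR_RGB2HSV).astype(float)[y-r:y+r+1,x-r:x+r+1])
    w=np.clip(c-np.percentile(c,60),0,None); g=np.mgrid[-r:r+1,-r:r+1]
    return np.array([x+(w*g[1]).sum()/w.sum(),y+(w*g[0]).sum()/w.sum()])
E
python3 - <<'E'
from h import *
T=env.get_image("top"); S=env.get_image("scene")
t=[blob(T,p) for p in((315.5,170.6),(346.3,166.7),(349.8,188.7),(318.8,192.5))]
s=[blob(S,p) for p in((345.9,237.3),(321.1,252.5),(308.2,237),(332.5,222.4))]
A=cast("top",t,.016)*1000;print("top px",np.round(t,1).tolist());print(A.round(1).tolist(),A.mean(0).round(1))
# scene order unknown: match by proximity
B=cast("scene",s,.016)*1000; print(B.round(1).tolist(),B.mean(0).round(1))
for n,im,p,q in(("top",T,(282.4,261.1),0),("scene",S,(329.4,159.3),0)):
    h=blob(im,p,2,lambda c:-c[...,2]); print(n,"hole",h,(cast(n,h,.06)*1000).round(1))
print("nose top-cam",(cast("top",[(279.8,233),(290.6,233),(285.2,232.6)],.016)*1000).round(1))
# grey profile along wedge rows in top: left/right edges
c=comps(T,(10,110,90),(30,255,255),(265,222,302,275))[0]
for y in(236,240,244,248,252,256,260,264):
    k=c[abs(c[:,1]-y)<.3]; print(y,k[:,0].min().round(1),k[:,0].max().round(1))
E
```

```text
top px [[315.2, 170.2], [346.0, 166.3], [349.8, 188.2], [318.2, 192.2]]
[[671.1, -1.2, 16.0], [680.1, -82.9, 16.0], [620.7, -90.8, 16.0], [611.5, -7.7, 16.0]] [645.8 -45.7  16. ]
[[674.3, 3.1, 16.0], [684.5, -82.1, 16.0], [625.0, -88.5, 16.0], [614.5, -3.0, 16.0]] [649.5 -42.7  16. ]
top hole [281.95522388 260.75104478] [[432.8  85.   60. ]]
scene hole [328.89611307 158.80918728] [[437.2  85.8  60. ]]
nose top-cam [[506.5  93.   16. ]
 [505.9  65.4  16. ]
 [507.2  79.2  16. ]]
236 279.1 289.9
240 278.9 289.6
244 278.4 289.4
248 278.4 289.4
252 277.9 288.9
256 276.9 288.6
260 276.6 288.1
264 276.4 287.9
```

The montage is sharp enough, with four screws marking the deck. Estimates, averaged over both cameras (mm):

| Thing | Position | Yaw |
|---|---|---|
| riser | (647.6, -44) | 6.2° |
| sheet | (549, -287) | -21° |
| mount | (572, 303) | -2.3° |
| wedge grip | (435, 85) | -4.5° |

Next I'll move over the sheet.

Call:
step_arm:
  offset:
    - [0.333, -0.878, 0]
    - [0.333, -0.878, 0]
    - [0.333, -0.878, 0]
    - [0.333, -0.878, 0]
    - [0.333, -0.878, 0]
    - [0.333, -0.878, 0]
    - [0.333, -0.878, 0]
    - [0.333, -0.878, 0]
    - [0.333, -0.878, 0]
    - [0.333, -0.878, 0]
  roll: [0.007, 0.007, 0.007, 0.007, 0.007, 0.007, 0.007, 0.007, 0.007, 0.007]
  grip: [0, 0, 0, 0, 0, 0, 0, 0, 0, 0]

```text
clock: 1.55
eef_pos: [0.3767, 0.1687, 0.2924]
tool_rot: [[-0.934, 0.358, 0.001], [0.358, 0.934, 0.0], [-0.0, 0.0, -1.0]]
contact_force: [-0.2, 0.6, 0.4]
opening: 0.998
gripper_force: 0.0
```

Call:
step_arm:
  offset:
    - [0.333, -0.878, 0]
    - [0.333, -0.878, 0]
    - [0.333, -0.878, 0]
    - [0.333, -0.878, 0]
    - [0.333, -0.878, 0]
    - [0.333, -0.878, 0]
    - [0.333, -0.878, 0]
    - [0.333, -0.878, 0]
    - [0.333, -0.878, 0]
    - [0.333, -0.878, 0]
  roll: [0, 0, 0, 0, 0, 0, 0, 0, 0, 0]
  grip: [0, 0, 0, 0, 0, 0, 0, 0, 0, 0]

```text
clock: 2.8
eef_pos: [0.51, -0.1826, 0.2923]
tool_rot: [[-0.933, 0.359, 0.0], [0.359, 0.933, 0.0], [-0.0, 0.0, -1.0]]
contact_force: [-0.2, 0.6, -0.0]
opening: 0.998
gripper_force: 0.0
```

Call:
step_arm:
  offset:
    - [0.333, -0.878, 0]
    - [0.333, -0.878, -0.5]
    - [0.333, -0.878, -0.8]
    - [0, 0, -1]
    - [0, 0, -1]
    - [0, 0, -0.5]
    - [0, 0, 0]
    - [0, 0, 0]
  roll: [0, 0, 0, 0, 0, 0, 0, 0]
  grip: [0, 0, 0, 0, 0, 0, 0, 0]

```text
clock: 3.8
eef_pos: [0.5502, -0.2871, 0.1413]
tool_rot: [[-0.933, 0.359, 0.002], [0.359, 0.933, -0.001], [-0.002, -0.0, -1.0]]
contact_force: [0.6, 0.5, -0.1]
opening: 0.999
gripper_force: 0.0
```

Call:
step_arm:
  offset:
    - [0, 0, -0.7]
    - [0, 0, -0.5]
    - [0, 0, -0.25]
    - [0, 0, -0.08]
    - [0, 0, 0]
    - [0, 0, 0]
  roll: [0, 0, 0, 0, 0, 0]
  grip: [0, 0, 0, 0, 0.3, 0.3]

```text
clock: 4.55
eef_pos: [0.55, -0.287, 0.0799]
tool_rot: [[-0.933, 0.359, 0.001], [0.359, 0.933, -0.001], [-0.002, -0.0, -1.0]]
contact_force: [0.4, -0.0, 0.2]
opening: 0.812
gripper_force: 0.0
```

Call:
step_arm:
  offset:
    - [0, 0, 0]
    - [0, 0, 0]
    - [0, 0, 0]
    - [0, 0, 0]
    - [0, 0, 0]
  roll: [0, 0, 0, 0, 0]
  grip: [0.6, 0.6, 0.6, 0.6, 0.6]

```text
clock: 5.18
eef_pos: [0.5497, -0.2868, 0.0793]
tool_rot: [[-0.933, 0.359, 0.0], [0.359, 0.933, -0.0], [-0.0, 0.0, -1.0]]
contact_force: [0.4, 0.1, 1.1]
opening: 0.54
gripper_force: 30.0
```

Call:
step_arm:
  offset:
    - [0, 0, 0.6]
    - [0, 0, 0.9]
    - [0.306, 0.758, 0.3]
    - [0.306, 0.758, 0]
    - [0.306, 0.758, 0]
    - [0.306, 0.758, 0]
    - [0.306, 0.758, 0]
    - [0.306, 0.758, 0]
    - [0.306, 0.758, 0]
    - [0.306, 0.758, 0]
  roll: [0, 0, 0.0594, 0.0594, 0.0594, 0.0594, 0.0594, 0.0594, 0.0594, 0.0594]
  grip: [0.6, 0.6, 0.6, 0.6, 0.6, 0.6, 0.6, 0.6, 0.6, 0.6]

```text
clock: 6.42
eef_pos: [0.6477, -0.0431, 0.1507]
tool_rot: [[-0.994, -0.11, -0.001], [-0.11, 0.994, 0.0], [0.001, 0.0, -1.0]]
contact_force: [-0.0, -0.4, 0.7]
opening: 0.546
gripper_force: 30.0
```

Call:
step_arm:
  offset:
    - [0, 0, 0]
    - [0, 0, 0]
    - [0, 0, 0]
  roll: [0, 0, 0]
  grip: [0.6, 0.6, 0.6]

```text
clock: 6.8
eef_pos: [0.6471, -0.0452, 0.151]
tool_rot: [[-0.994, -0.107, -0.001], [-0.107, 0.994, -0.0], [0.001, -0.0, -1.0]]
contact_force: [-0.6, 1.0, -0.5]
opening: 0.541
gripper_force: 30.0
```

```bash
python3 - <<'E'
from h import *
s=env.sense();print(s["eef_pos"],s["opening"])
T=env.get_image("top"); S=env.get_image("scene"); zt=s["eef_pos"][2]-.0793
print("sheet bottom z",zt)
a=np.radians(6.2);R=np.array([[np.cos(a),np.sin(a)],[-np.sin(a),np.cos(a)]])
for n,im,roi in(("top",T,(290,130,380,215)),("scene",S,(280,180,380,280))):
    for c in comps(im,(5,150,120),(22,255,255),roi): 
        P=cast(n,c,zt+.006); print(n,len(c),*rect(P))
i=np.hstack([cv2.resize(x[y0:y1,x0:x1,::-1],(390,390),interpolation=cv2.INTER_CUBIC) for x,(x0,y0,x1,y1) in((T,(280,120,380,220)),(S,(280,180,380,280)))])
cv2.imwrite("pics/sh.png",i)
E
```

```text
[ 0.64712165 -0.04516939  0.15095384] 0.540664190169893
sheet bottom z 0.07165383601796409
scene 233 [663.1 -43.1] 5.7 [56.3 54.3]
scene 42 [615.8 -29. ] 111.8 [12.3 10.1]
```

View pics/sh.png

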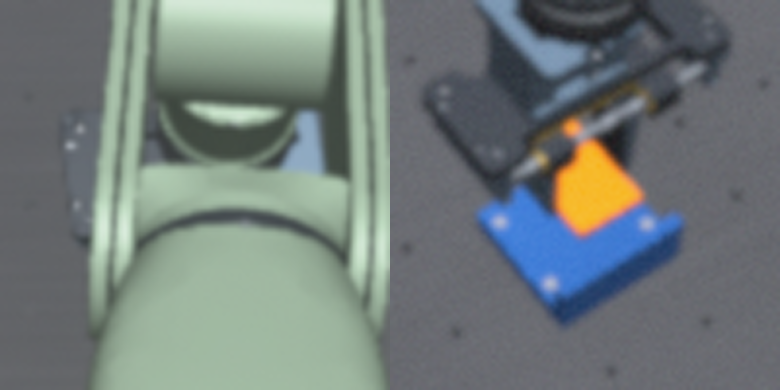

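The sheet is held above the deck. The arm hides the top view, but in the scene view the sheet's far edge runs from about px (328,240.5) to (345,230).

```bash
python3 - <<'E'
from h import *
S=env.get_image("scene")
c=comps(S,(5,150,120),(22,255,255),(280,180,380,280))[0]
h=cv2.approxPolyDP(cv2.convexHull(c.astype(np.float32)),1.2,True).reshape(-1,2); print(h.round(1).tolist())
a=np.radians(6.2);R=np.array([[np.cos(a),np.sin(a)],[-np.sin(a),np.cos(a)]])
for z in(.0717,.0777):
    P=cast("scene",h,z)[:,:2]*1000; print(z,((P-[649.5,-42.7])@R.T).round(1).tolist())
E
```

```text
[[332.8999938964844, 215.39999389648438], [343.8999938964844, 230.10000610351562], [328.1000061035156, 238.89999389648438], [322.1000061035156, 232.89999389648438], [321.8999938964844, 224.60000610351562], [327.8999938964844, 217.10000610351562]]
0.0717 [[-15.2, 28.4], [38.0, 23.4], [36.0, -24.9], [12.8, -26.6], [-8.0, -12.3], [-18.2, 14.3]]
0.0777 [[-11.8, 25.6], [41.0, 20.6], [39.0, -27.3], [16.0, -29.0], [-4.7, -14.8], [-14.8, 11.6]]
```

Call:
step_arm:
  offset:
    - [0.08, 0.025, -0.4]
    - [0, 0, -0.5]
    - [0, 0, -0.3]
    - [0, 0, -0.14]
    - [0, 0, -0.03]
    - [0, 0, 0]
    - [0, 0, 0]
  roll: [0, 0, 0, 0, 0, 0, 0]
  grip: [0.6, 0.6, 0.6, 0.6, 0.6, 0.6, 0.6]

```text
clock: 7.82
eef_pos: [0.6511, -0.0432, 0.0969]
tool_rot: [[-0.994, -0.108, 0.001], [-0.108, 0.994, 0.0], [-0.001, -0.0, -1.0]]
contact_force: [0.8, 0.2, -0.6]
opening: 0.543
gripper_force: 30.0
```

Call:
step_arm:
  offset:
    - [0, 0, -0.03]
    - [0, 0, 0]
    - [0, 0, 0]
    - [0, 0, 0]
    - [0, 0, 0]
    - [0, 0, 0]
  roll: [0, 0, 0, 0, 0, 0]
  grip: [0.6, 0.6, 0.45, 0.4, 0.2, 0]

```text
clock: 8.57
eef_pos: [0.6507, -0.0432, 0.0951]
tool_rot: [[-0.994, -0.108, -0.0], [-0.108, 0.994, 0.0], [0.0, 0.0, -1.0]]
contact_force: [-0.4, -0.4, 0.9]
opening: 0.794
gripper_force: 0.0
```

Call:
step_arm:
  offset:
    - [0, 0, 0.3]
    - [0, 0, 0.6]
    - [0, 0, 1]
    - [0, 0.5, 1]
    - [0, 1, 1]
    - [0, 1, 0.2]
    - [0, 1, 0]
    - [0, 1, 0]
    - [0, 1, 0]
    - [0, 0.67, 0]
  roll: [0, 0, 0, 0, 0, 0, 0, 0, 0, 0]
  grip: [0, 0, 0, 0, 0, 0, 0, 0, 0, 0]

```text
clock: 9.82
eef_pos: [0.6505, 0.2055, 0.2601]
tool_rot: [[-0.994, -0.109, 0.001], [-0.109, 0.994, 0.001], [-0.001, 0.001, -1.0]]
contact_force: [0.1, -0.3, -0.2]
opening: 1.001
gripper_force: 0.0
```

```bash
cat > dk.py <<'E'
from h import *
a=np.radians(6.2);R=np.array([[np.cos(a),np.sin(a)],[-np.sin(a),np.cos(a)]])
D={"top":np.array([645.8,-45.7]),"scene":np.array([649.5,-42.7])}
def deck(n,px,z): return (cast(n,px,z)[:,:2]*1000-D[n])@R.T
E
python3 - <<'E'
from dk import *
for n,roi in(("top",(290,130,380,215)),("scene",(280,200,380,280))):
    im=env.get_image(n); c=comps(im,(5,150,120),(22,255,255),roi)
    if c:
        P=deck(n,c[0],.022); print(n,*rect(P/1000), P.min(0).round(1),P.max(0).round(1))
E
```

```text
top [19.6  1.3] 179.6 [51.  45.4] [ -6.  -21.5] [45.1 23.9]
scene [-1.4 -2.6] 179.8 [71.  47.3] [-36.8 -26.4] [34.1 21.1]
```

Call:
step_arm:
  offset:
    - [-0.49, 0.61, 0]
    - [-0.49, 0.61, 0]
    - [-0.49, 0.61, 0]
    - [-0.49, 0.61, 0]
    - [0, 0, 0]
    - [0, 0, 0]
  roll: [-0.037, -0.037, -0.037, -0.037, 0, 0]
  grip: [0, 0, 0, 0, 0, 0]

```text
clock: 10.68
eef_pos: [0.5728, 0.3003, 0.2596]
tool_rot: [[-0.999, 0.04, 0.001], [0.04, 0.999, -0.0], [-0.001, -0.0, -1.0]]
contact_force: [0.2, -0.3, -0.1]
opening: 0.999
gripper_force: 0.0
```

```bash
python3 - <<'E'
from dk import *
ims=[]
for n,roi in(("top",(290,130,380,215)),("scene",(280,200,380,280))):
    im=env.get_image(n); c=comps(im,(5,150,120),(22,255,255),roi)
    if c:
        P=deck(n,c[0],.022); print(n,*rect(P/1000), P.min(0).round(1),P.max(0).round(1))
    x0,y0,x1,y1=(280,130,380,220) if n=="top" else (280,200,380,290)
    ims.append(cv2.resize(im[y0:y1,x0:x1,::-1],(390,351),interpolation=cv2.INTER_CUBIC))
    b=comps(im,(100,120,60),(125,255,255),roi)[0]; B=deck(n,b,.016); print("blue16",B.min(0).round(1),B.max(0).round(1)); B=deck(n,b,0.0); print("blue0",B.min(0).round(1),B.max(0).round(1))
cv2.imwrite("pics/sh2.png",np.hstack(ims))
E
```

```text
top [42.4  1.4] 90.7 [44.9  5.9] [ 39.2 -21. ] [45.1 23.8]
blue16 [-48.  -52.2] [63.9 51.1]
blue0 [-44.7 -54.1] [68.7 50.5]
scene [-1.1 -2.6] 179.8 [70.8 47.3] [-36.4 -26.4] [34.4 21.1]
blue16 [-45.4 -55.6] [60.8 60.8]
blue0 [-54.3 -50.2] [53.8 68.4]
```

View pics/sh2.png

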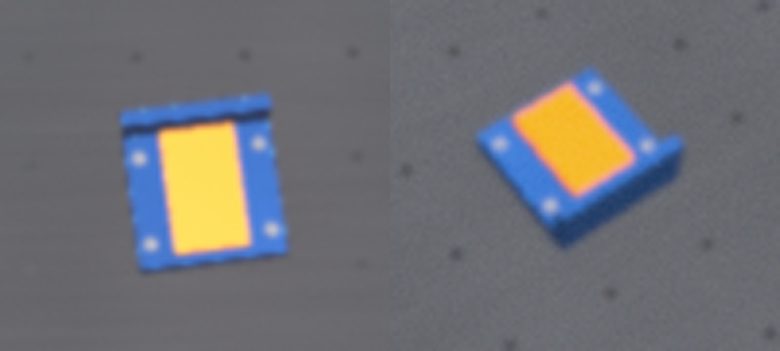

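```bash
python3 - <<'E'
from dk import *
im=env.get_image("top"); c=comps(im,(5,120,120),(34,255,255),(290,130,380,215))[0]
P=deck("top",c,.022); print(*rect(P/1000), P.min(0).round(1),P.max(0).round(1))
h=cv2.cvtColor(im,cv2.COLOR_RGB2HSV)
# profile along deck x axis beside the sheet (y=+33) and through the sheet (y=0), top cam
X=np.arange(-60,75,2.)
for y in(35,0):
    w=np.c_[(np.c_[X,np.full(len(X),y)]@R+D["top"])/1000,np.full(len(X),.016)]
    p=proj("top",w).astype(np.float32)
    v=cv2.remap(im,p[:,:1],p[:,1:],cv2.INTER_LINEAR)[:,0]; print(y,[(int(x),*map(int,q)) for x,q in zip(X,v) if x<-30 or x>30])
E
```

```text
[3.5 1.2] 179.9 [85.9 48.1] [-39.3 -23. ] [46.5 25.3]
35 [(-60, 108, 107, 111), (-58, 109, 107, 111), (-56, 109, 107, 111), (-54, 108, 107, 112), (-52, 104, 103, 109), (-50, 90, 95, 113), (-48, 76, 92, 131), (-46, 67, 99, 162), (-44, 68, 112, 190), (-42, 70, 118, 202), (-40, 71, 120, 207), (-38, 72, 121, 207), (-36, 76, 122, 207), (-34, 85, 126, 207), (-32, 94, 132, 207), (32, 93, 133, 209), (34, 85, 128, 209), (36, 76, 124, 209), (38, 71, 121, 209), (40, 70, 121, 207), (42, 69, 117, 201), (44, 65, 108, 183), (46, 57, 88, 148), (48, 51, 71, 116), (50, 49, 67, 109), (52, 52, 76, 127), (54, 61, 100, 170), (56, 66, 114, 196), (58, 71, 122, 206), (60, 75, 125, 206), (62, 86, 128, 193), (64, 95, 125, 170), (66, 101, 116, 141), (68, 103, 107, 118), (70, 104, 104, 111), (72, 105, 103, 109), (74, 105, 104, 109)]
0 [(-60, 109, 107, 112), (-58, 109, 107, 112), (-56, 108, 106, 111), (-54, 106, 105, 110), (-52, 102, 101, 108), (-50, 91, 96, 114), (-48, 76, 93, 134), (-46, 73, 110, 179), (-44, 79, 119, 196), (-42, 111, 129, 189), (-40, 172, 144, 161), (-38, 231, 186, 126), (-36, 251, 211, 106), (-34, 254, 224, 96), (-32, 254, 226, 95), (32, 254, 222, 90), (34, 254, 222, 90), (36, 254, 222, 90), (38, 254, 222, 89), (40, 254, 221, 89), (42, 254, 218, 89), (44, 252, 204, 88), (46, 223, 166, 87), (48, 169, 121, 88), (50, 95, 78, 90), (52, 66, 77, 115), (54, 59, 89, 150), (56, 64, 107, 185), (58, 68, 117, 201), (60, 72, 119, 200), (62, 77, 115, 186), (64, 86, 108, 158), (66, 97, 106, 133), (68, 102, 105, 117), (70, 105, 105, 111), (72, 106, 105, 110), (74, 106, 105, 109)]
```

The sheet sits about 3.5 mm too close to the stop: its ends are at -38.4 and 45.6 mm in deck x. I'll regrip it and shift it back.

Call:
step_arm:
  offset:
    - [0.217, -0.954, 0]
    - [0.217, -0.954, 0]
    - [0.217, -0.954, 0]
    - [0.217, -0.954, 0]
    - [0.217, -0.954, 0]
    - [0.217, -0.954, 0]
    - [0.217, -0.954, -0.4]
    - [0.217, -0.954, -1]
    - [0.217, -0.954, -1]
    - [0, 0, -0.9]
  roll: [0.0165, 0.0165, 0.0165, 0.0165, 0.0165, 0.0165, 0.0165, 0.0165, 0.0165, 0]
  grip: [0, 0, 0, 0, 0, 0, 0, 0, 0, 0]

```text
clock: 12.08
eef_pos: [0.6509, -0.0461, 0.1256]
tool_rot: [[-0.995, -0.104, 0.0], [-0.104, 0.995, -0.001], [-0.0, -0.001, -1.0]]
contact_force: [0.9, 0.5, -0.6]
opening: 1.0
gripper_force: 0.0
```

Call:
step_arm:
  offset:
    - [0, 0, -0.5]
    - [0, 0, -0.2]
    - [0, 0, 0]
  roll: [0, 0, 0]
  grip: [0, 0, 0]

```text
clock: 12.45
eef_pos: [0.6506, -0.0426, 0.099]
tool_rot: [[-0.994, -0.108, -0.0], [-0.108, 0.994, 0.0], [0.0, 0.0, -1.0]]
contact_force: [-0.4, 0.3, -0.2]
opening: 1.003
gripper_force: 0.0
```

Call:
step_arm:
  offset:
    - [0, 0, -0.095]
    - [0, 0, 0]
    - [0, 0, 0]
    - [0, 0, 0]
    - [0, 0, 0]
    - [0, 0, 0]
    - [0, 0, 0]
    - [0, 0, 0.05]
    - [-0.087, -0.01, 0]
    - [0, 0, 0]
  roll: [0, 0, 0, 0, 0, 0, 0, 0, 0, 0]
  grip: [0, 0.3, 0.6, 0.6, 0.6, 0.6, 0.6, 0.6, 0.6, 0.6]

```text
clock: 13.7
eef_pos: [0.6466, -0.0427, 0.0972]
tool_rot: [[-0.994, -0.109, -0.001], [-0.109, 0.994, 0.0], [0.001, 0.0, -1.0]]
contact_force: [-0.2, 0.3, -0.3]
opening: 0.547
gripper_force: 30.0
```

Call:
step_arm:
  offset:
    - [0, 0, -0.045]
    - [0, 0, 0]
    - [0, 0, 0]
    - [0, 0, 0]
    - [0, 0, 0]
    - [0, 0, 0]
  roll: [0, 0, 0, 0, 0, 0]
  grip: [0.6, 0.6, 0.45, 0.4, 0.2, 0]

```text
clock: 14.45
eef_pos: [0.647, -0.0426, 0.0955]
tool_rot: [[-0.994, -0.109, 0.0], [-0.109, 0.994, 0.0], [-0.0, 0.0, -1.0]]
contact_force: [0.3, -0.5, -0.8]
opening: 0.789
gripper_force: 0.0
```

Call:
step_arm:
  offset:
    - [0, 0, 0.4]
    - [0, 0, 0.8]
    - [-0.2, 0.954, 1]
    - [-0.2, 0.954, 1]
    - [-0.2, 0.954, 0.8]
    - [-0.2, 0.954, 0]
    - [-0.2, 0.954, 0]
    - [-0.2, 0.954, 0]
    - [-0.2, 0.954, 0]
    - [-0.2, 0.954, 0]
  roll: [0, 0, -0.0165, -0.0165, -0.0165, -0.0165, -0.0165, -0.0165, -0.0165, -0.0165]
  grip: [0, 0, 0, 0, 0, 0, 0, 0, 0, 0]

```text
clock: 15.7
eef_pos: [0.5827, 0.2639, 0.2569]
tool_rot: [[-1.0, 0.024, 0.002], [0.024, 1.0, 0.001], [-0.002, 0.001, -1.0]]
contact_force: [0.7, 0.1, -1.5]
opening: 0.997
gripper_force: 0.0
```

Call:
step_arm:
  offset:
    - [-0.27, 1, 0]
    - [0, 0, 0]
    - [0, 0, 0]
  roll: [-0.0165, 0, 0]
  grip: [0, 0, 0]

```text
clock: 16.08
eef_pos: [0.5722, 0.3024, 0.2563]
tool_rot: [[-0.999, 0.039, 0.001], [0.039, 0.999, -0.0], [-0.001, -0.0, -1.0]]
contact_force: [-1.1, -0.7, 0.6]
opening: 1.0
gripper_force: 0.0
```

```bash
python3 - <<'E'
from dk import *
im=env.get_image("top"); c=comps(im,(5,120,120),(34,255,255),(290,130,380,215))[0]
P=deck("top",c,.022); print("sheet",*rect(P/1000), P.min(0).round(1),P.max(0).round(1))
im=env.get_image("scene"); c=comps(im,(5,120,120),(34,255,255),(280,200,380,280))[0]
P=deck("scene",c,.022); print("sheet",*rect(P/1000), P.min(0).round(1),P.max(0).round(1))
E
```

```text
sheet [-1.5  2.3] 180.0 [83.7 47.8] [-43.4 -21.6] [40.3 26.2]
sheet [-4.5 -1.4] 179.8 [80.1 49.9] [-44.5 -26.4] [35.6 23.5]
```

Call:
step_arm:
  offset:
    - [0, 0, -1]
    - [0, 0, -1]
    - [0, 0, -1]
    - [0, 0, -0.6]
    - [0, 0, -0.3]
    - [0, 0, -0.12]
    - [0, 0, 0]
    - [0, 0, 0]
    - [0, 0, 0]
    - [0, 0, 0]
  roll: [0, 0, 0, 0, 0, 0, 0, 0, 0, 0]
  grip: [0, 0, 0.4, 0.5, 0.6, 0.6, 0.8, 0.8, 0.8, 0.8]

```text
clock: 17.42
eef_pos: [0.5725, 0.3025, 0.0957]
tool_rot: [[-0.999, 0.039, 0.001], [0.039, 0.999, -0.0], [-0.001, -0.0, -1.0]]
contact_force: [-0.5, -2.4, 4.9]
opening: 0.28
gripper_force: 30.0
```

Call:
step_arm:
  offset:
    - [0, 0, 0]
    - [0, 0, 0]
    - [0, 0, 0]
    - [0, 0, 0]
  roll: [0, 0, 0, 0]
  grip: [0.9, 0.9, 0.9, 0.9]

```text
clock: 17.92
eef_pos: [0.5725, 0.3024, 0.0956]
tool_rot: [[-0.999, 0.039, 0.001], [0.039, 0.999, -0.0], [-0.001, -0.0, -1.0]]
contact_force: [-0.6, -2.2, 6.5]
opening: 0.282
gripper_force: 30.0
```

Call:
step_arm:
  offset:
    - [0, 0, 0.2]
    - [0, 0, 0.6]
    - [0, 0, 0.8]
    - [0, -0.2, 0.8]
    - [0.1, -0.5, 0.35]
    - [0.12, -0.75, 0]
    - [0.13, -0.8, 0]
    - [0.13, -0.8, 0]
    - [0.13, -0.8, 0]
    - [0.13, -0.8, 0]
  roll: [0, 0, 0, 0, 0.0147, 0.0147, 0.0147, 0.0147, 0.0147, 0.0147]
  grip: [0.9, 0.9, 0.9, 0.9, 0.9, 0.9, 0.9, 0.9, 0.9, 0.9]

```text
clock: 19.18
eef_pos: [0.6012, 0.1159, 0.2035]
tool_rot: [[-0.999, -0.049, -0.002], [-0.049, 0.999, 0.0], [0.002, 0.001, -1.0]]
contact_force: [0.1, 0.0, -6.2]
opening: 0.279
gripper_force: 30.0
```

Call:
step_arm:
  offset:
    - [0.13, -0.8, 0]
    - [0.13, -0.8, 0]
    - [0.13, -0.8, 0]
    - [0.13, -0.8, 0]
    - [0.13, -0.67, 0]
    - [0.02, -0.5, 0]
    - [0, -0.3, 0]
    - [0, 0, 0]
    - [0, 0, 0]
    - [0, 0, 0]
  roll: [0.0147, 0.0147, 0.0147, 0.0147, 0, 0, 0, 0, 0, 0]
  grip: [0.9, 0.9, 0.9, 0.9, 0.9, 0.9, 0.9, 0.9, 0.9, 0.9]

```text
clock: 20.42
eef_pos: [0.6285, -0.0693, 0.2047]
tool_rot: [[-0.994, -0.108, -0.0], [-0.108, 0.994, 0.0], [-0.0, 0.0, -1.0]]
contact_force: [-0.2, -0.1, -6.1]
opening: 0.282
gripper_force: 30.0
```

```bash
python3 - <<'E'
from dk import *
s=env.sense(); print(s["eef_pos"],s["opening"],s["contact_force"]); z=s["eef_pos"][2]-.0956
im=env.get_image("scene"); c=comps(im,(0,0,140),(180,60,255),(250,130,400,290))
for k in c[:3]:
    h=cv2.approxPolyDP(cv2.convexHull(k.astype(np.float32)),1.5,True).reshape(-1,2); print(h.round(1).tolist()); print(deck("scene",h,z+.01).round(1).tolist(),deck("scene",h,z).round(1).tolist())
cv2.imwrite("pics/c1.png",cv2.resize(im[150:290,250:400,::-1],None,fx=4,fy=4,interpolation=cv2.INTER_CUBIC))
E
```

```text
[ 0.6285061  -0.06925716  0.20474803] 0.28206907959491034 [-0.23622557 -0.10809427 -6.12661182]
[[299.8999938964844, 200.39999389648438], [328.3999938964844, 202.10000610351562], [344.3999938964844, 220.89999389648438], [336.1000061035156, 231.39999389648438], [318.1000061035156, 239.89999389648438], [314.1000061035156, 238.89999389648438], [295.6000061035156, 217.60000610351562]]
[[-74.4, -34.0], [-28.3, 21.7], [40.8, 19.0], [53.6, -15.9], [48.2, -64.7], [40.5, -70.7], [-35.7, -72.4]] [[-81.2, -29.9], [-34.4, 26.6], [35.6, 23.9], [48.5, -11.5], [43.1, -60.9], [35.3, -67.1], [-41.9, -68.8]]
[[326.8999938964844, 191.89999389648438], [319.3999938964844, 196.39999389648438]]
[[-57.6, 38.5], [-56.6, 14.0]] [[-64.2, 43.7], [-63.1, 18.8]]
[[346.8999938964844, 180.60000610351562], [342.6000061035156, 184.60000610351562], [337.1000061035156, 185.60000610351562], [342.8999938964844, 180.60000610351562]]
[[-58.3, 105.0], [-53.7, 87.1], [-59.3, 73.2], [-64.4, 96.3]] [[-64.9, 111.0], [-60.2, 92.9], [-65.9, 78.8], [-71.1, 102.2]]
```

View pics/c1.png

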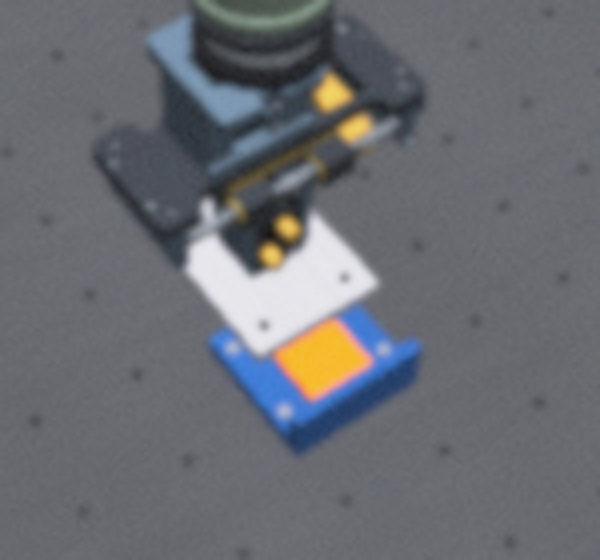

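Call:
step_arm:
  offset:
    - [0.025, 0.25, -0.2]
    - [0, 0.25, -0.4]
    - [0, 0.107, -0.4]
    - [0, 0, -0.2]
    - [0, 0, -0.12]
    - [0, 0, 0]
    - [0, 0, 0]
  roll: [0, 0, 0, 0, 0, 0, 0]
  grip: [0.9, 0.9, 0.9, 0.9, 0.9, 0.9, 0.9]

```text
clock: 21.35
eef_pos: [0.6299, -0.0462, 0.1524]
tool_rot: [[-0.994, -0.107, 0.001], [-0.107, 0.994, -0.0], [-0.001, -0.0, -1.0]]
contact_force: [0.3, 0.2, -5.1]
opening: 0.284
gripper_force: 30.0
```

```bash
python3 - <<'E'
from dk import *
s=env.sense(); print(s["eef_pos"],s["opening"],s["contact_force"]); z=s["eef_pos"][2]-.0956
im=env.get_image("scene"); 
# profile along deck x through expected plate, at several y, in plate-top plane; and the stop's top
X=np.arange(28,64,2.)
for y in(-30,30):
    w=np.c_[(np.c_[X,np.full(len(X),y)]@R+D["scene"])/1000,np.full(len(X),z+.01)]
    p=proj("scene",w).astype(np.float32)
    v=cv2.remap(im,p[:,:1],p[:,1:],cv2.INTER_LINEAR)[:,0]; print(y,[(int(x),*map(int,q)) for x,q in zip(X,v)])
for x in(10,25):
    Y=np.r_[np.arange(-56,-36,2.),np.arange(36,58,2.)]
    w=np.c_[(np.c_[np.full(len(Y),x),Y]@R+D["scene"])/1000,np.full(len(Y),z+.01)]
    p=proj("scene",w).astype(np.float32)
    v=cv2.remap(im,p[:,:1],p[:,1:],cv2.INTER_LINEAR)[:,0]; print("x",x,[(int(y),int(q[0])) for y,q in zip(Y,v)])
E
```

```text
[ 0.62993452 -0.04616262  0.15243273] 0.2840855699546759 [ 0.27173504  0.24505366 -5.12857649]
-30 [(28, 190, 189, 196), (30, 198, 197, 206), (32, 214, 214, 221), (34, 226, 226, 231), (36, 229, 228, 233), (38, 228, 228, 233), (40, 223, 222, 228), (42, 210, 206, 212), (44, 201, 184, 183), (46, 212, 166, 144), (48, 230, 164, 110), (50, 243, 172, 83), (52, 246, 179, 74), (54, 246, 180, 84), (56, 239, 170, 121), (58, 217, 156, 158), (60, 161, 139, 184), (62, 109, 127, 197)]
30 [(28, 190, 189, 197), (30, 196, 194, 204), (32, 210, 208, 217), (34, 223, 222, 227), (36, 227, 226, 231), (38, 227, 226, 232), (40, 220, 220, 226), (42, 209, 208, 217), (44, 179, 179, 188), (46, 148, 149, 158), (48, 123, 124, 134), (50, 109, 112, 121), (52, 104, 111, 123), (54, 100, 110, 133), (56, 94, 113, 153), (58, 84, 116, 175), (60, 76, 120, 195), (62, 71, 121, 203)]
x 10 [(-56, 70), (-54, 76), (-52, 92), (-50, 124), (-48, 166), (-46, 203), (-44, 221), (-42, 228), (-40, 230), (-38, 230), (36, 230), (38, 227), (40, 218), (42, 200), (44, 171), (46, 140), (48, 118), (50, 104), (52, 102), (54, 103), (56, 106)]
x 25 [(-56, 70), (-54, 78), (-52, 99), (-50, 132), (-48, 172), (-46, 205), (-44, 221), (-42, 229), (-40, 229), (-38, 225), (36, 226), (38, 225), (40, 215), (42, 193), (44, 162), (46, 133), (48, 111), (50, 103), (52, 104), (54, 105), (56, 103)]
```

Call:
step_arm:
  offset:
    - [0, 0.02, -0.25]
    - [0, 0, -0.25]
    - [0, 0, -0.15]
    - [0, 0, -0.1]
    - [0, 0, -0.06]
    - [0, 0, -0.03]
    - [0, 0, 0]
    - [0, 0, 0]
  roll: [0, 0, 0, 0, 0, 0, 0, 0]
  grip: [0.9, 0.9, 0.9, 0.9, 0.9, 0.9, 0.9, 0.9]

```text
clock: 22.4
eef_pos: [0.6297, -0.0451, 0.1185]
tool_rot: [[-0.994, -0.107, 0.001], [-0.107, 0.994, 0.0], [-0.001, 0.0, -1.0]]
contact_force: [0.3, -0.1, -5.5]
opening: 0.281
gripper_force: 30.0
```

Call:
step_arm:
  offset:
    - [0, 0, -0.015]
    - [0, 0, -0.01]
    - [0, 0, -0.01]
    - [0, 0, 0]
  roll: [0, 0, 0, 0]
  grip: [0.9, 0.9, 0.9, 0.9]

```text
clock: 22.9
eef_pos: [0.6296, -0.0451, 0.1177]
tool_rot: [[-0.994, -0.107, 0.001], [-0.107, 0.994, 0.0], [-0.001, -0.0, -1.0]]
contact_force: [-3.3, 0.4, 2.1]
opening: 0.278
gripper_force: 30.0
```

Call:
step_arm:
  offset:
    - [0, 0, 0]
    - [0, 0, 0]
    - [0, 0, 0]
    - [0, 0, 0.3]
    - [0, 0, 0.8]
    - [0, 0, 1]
    - [0, 0, 0.4]
    - [-0.7, 0.46, 0]
    - [-0.7, 0.46, 0]
    - [-0.7, 0.46, 0]
  roll: [0, 0, 0, 0, 0, 0, 0, -0.04, -0.04, -0.04]
  grip: [0.65, 0.5, 0.4, 0.3, 0, 0, 0, 0, 0, 0]

```text
clock: 24.15
eef_pos: [0.5444, 0.0106, 0.2164]
tool_rot: [[-1.0, 0.014, -0.001], [0.014, 1.0, 0.0], [0.001, 0.0, -1.0]]
contact_force: [-0.4, 0.5, -0.1]
opening: 1.0
gripper_force: 0.0
```

Call:
step_arm:
  offset:
    - [-0.7, 0.46, 0]
    - [-0.7, 0.46, 0]
    - [-0.7, 0.46, 0]
    - [-0.67, 0.46, 0]
    - [0, 0.03, 0]
    - [0, 0, 0]
    - [0, 0, 0]
  roll: [-0.04, -0.025, 0, 0, 0, 0, 0]
  grip: [0, 0, 0, 0, 0, 0, 0]

```text
clock: 25.02
eef_pos: [0.4357, 0.0846, 0.2168]
tool_rot: [[-0.997, 0.078, 0.001], [0.078, 0.997, -0.0], [-0.001, 0.0, -1.0]]
contact_force: [0.7, -0.7, -0.6]
opening: 1.002
gripper_force: 0.0
```

```bash
cat > car.py <<'E'
from dk import *
def look(name):
    ims=[]
    for n,roi in(("top",(290,140,380,270)),("scene",(270,170,380,280))):
        im=env.get_image(n); c=comps(im,(0,0,140),(180,60,255),roi)
        x0,y0,x1,y1=roi; ims.append(cv2.resize(im[y0:y1,x0:x1,::-1],None,fx=390/(x1-x0),fy=390/(x1-x0),interpolation=cv2.INTER_CUBIC))
        if c: P=deck(n,c[0],.032); print(n,*rect(P/1000),P.min(0).round(1),P.max(0).round(1))
    h=min(i.shape[0] for i in ims); cv2.imwrite(name,np.hstack([i[:h] for i in ims]))
E
python3 - <<'E'
from car import *
s=env.sense();print(s["eef_pos"],s["tool_rot"][:,0]); look("pics/c2.png")
E
```

```text
[0.43569121 0.08457655 0.21684909] [-9.96938851e-01  7.81833913e-02 -5.34465658e-04]
top [-33.    1.4] 179.9 [154.5  95.4] [-110.2  -46.3] [44.3 49.2]
scene [-34.6  -1.5] 179.9 [153.6  99. ] [-111.4  -51.1] [42.3 48. ]
```

View pics/c2.png

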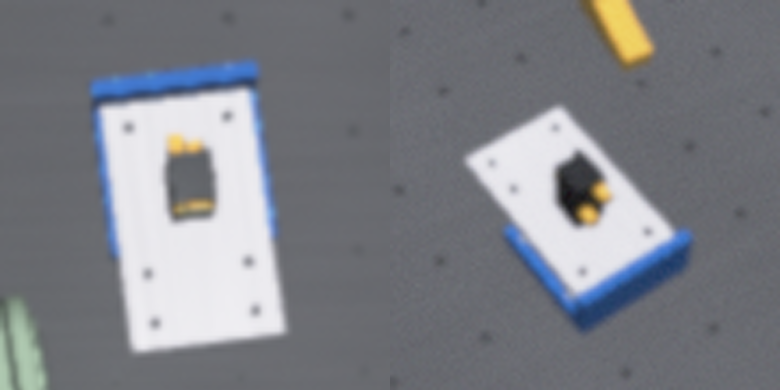

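The carrier lies flat and centred, with its plate centre at deck (-33, 0), far end just short of the stop and lip toward the robot. Next I'll grip the wedge.

Call:
step_arm:
  offset:
    - [0, 0, -0.8]
    - [0, 0, -0.9]
    - [0, 0, -0.7]
    - [0, 0, -0.4]
    - [0, 0, -0.08]
    - [0, 0, 0]
    - [0, 0, 0]
    - [0, 0, 0]
    - [0, 0, 0]
    - [0, 0, 0]
  roll: [0, 0, 0, 0, 0, 0, 0, 0, 0, 0]
  grip: [0, 0, 0, 0.4, 0.6, 0.8, 0.9, 0.9, 0.9, 0.9]

```text
clock: 26.38
eef_pos: [0.4349, 0.0851, 0.1019]
tool_rot: [[-0.997, 0.078, 0.001], [0.078, 0.997, 0.0], [-0.001, 0.0, -1.0]]
contact_force: [-0.8, 0.7, 1.7]
opening: 0.278
gripper_force: 29.9
```

Call:
step_arm:
  offset:
    - [0, 0, 0]
    - [0, 0, 0]
    - [0, 0, 0]
    - [0, 0, 0]
  roll: [0, 0, 0, 0]
  grip: [0.9, 0.9, 0.9, 0.9]

```text
clock: 26.88
eef_pos: [0.4349, 0.0851, 0.1019]
tool_rot: [[-0.997, 0.078, 0.0], [0.078, 0.997, 0.0], [-0.0, 0.0, -1.0]]
contact_force: [-0.8, 2.2, 6.0]
opening: 0.285
gripper_force: 29.9
```

Call:
step_arm:
  offset:
    - [0, 0, 0.2]
    - [0.02, -0.3, 0.1]
    - [0.05, -0.6, 0]
    - [0.05, -0.7, 0]
    - [0.05, -0.7, 0]
    - [0.05, -0.7, 0]
    - [0.05, -0.5, 0]
    - [0.05, -0.25, 0]
    - [0, 0, 0]
    - [0, 0, 0]
  roll: [0, 0, 0.035, 0.035, 0.035, 0.035, 0.035, 0.0125, 0, 0]
  grip: [0.9, 0.9, 0.9, 0.9, 0.9, 0.9, 0.9, 0.9, 0.9, 0.9]

```text
clock: 28.12
eef_pos: [0.4473, -0.0647, 0.1136]
tool_rot: [[-0.994, -0.11, -0.001], [-0.11, 0.994, 0.0], [0.001, 0.0, -1.0]]
contact_force: [-0.0, 1.2, -2.7]
opening: 0.286
gripper_force: 29.9
```

Call:
step_arm:
  offset:
    - [0, 0, -0.2]
    - [0, 0, -0.085]
    - [0, 0, 0]
    - [0, 0, 0]
  roll: [0, 0, 0, 0]
  grip: [0.9, 0.9, 0.9, 0.9]

```text
clock: 28.62
eef_pos: [0.4475, -0.0649, 0.1021]
tool_rot: [[-0.994, -0.11, -0.0], [-0.11, 0.994, 0.0], [0.0, 0.0, -1.0]]
contact_force: [0.1, -0.2, -2.4]
opening: 0.284
gripper_force: 30.0
```

```bash
python3 - <<'E'
from car import *
s=env.sense();p=s["eef_pos"];print(p,s["tool_rot"][:,0],s["contact_force"]); print("TCP deck",(p[:2]*1000-[647.6,-44.2])@R.T)
look("pics/w1.png")
for n,roi in(("scene",(255,140,340,215)),("top",(300,200,380,290))):
    im=env.get_image(n)
    for c in comps(im,(10,110,90),(30,255,255),roi)[:2]:
        h=cv2.approxPolyDP(cv2.convexHull(c.astype(np.float32)),1.0,True).reshape(-1,2); print(n,h.round(1).tolist(),"z16",deck(n,h,.016).round(1).tolist())
E
```

```text
[ 0.44747522 -0.06486559  0.10205048] [-9.93926115e-01 -1.10048728e-01  3.92993365e-04] [ 0.06720333 -0.15949893 -2.40186514]
TCP deck [-201.18611549    1.06862988]
top [-96.8 -23.9] 176.2 [282.8 159.6] [-236.5 -101.2] [44.3 64.8]
scene [-35.5  -1.6] 179.7 [155.3  98.9] [-113.1  -51.1] [42.1 48. ]
scene [[287.1000061035156, 176.10000610351562], [289.3999938964844, 176.10000610351562], [291.6000061035156, 178.39999389648438], [303.8999938964844, 203.39999389648438], [302.6000061035156, 205.89999389648438], [297.8999938964844, 208.60000610351562], [294.8999938964844, 207.60000610351562], [285.3999938964844, 194.89999389648438], [283.8999938964844, 181.60000610351562]] z16 [[-245.2, 29.4], [-241.3, 35.0], [-229.6, 35.6], [-128.6, 12.0], [-123.1, 4.0], [-122.7, -12.5], [-130.6, -17.5], [-185.8, -14.5], [-232.0, 9.4]]
```

View pics/w1.png

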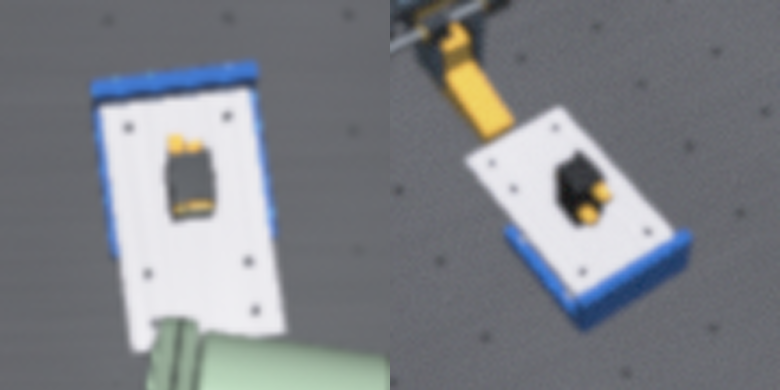

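Call:
step_arm:
  offset:
    - [0, 0, -0.012]
    - [0, 0, 0]
    - [0.1, 0.011, 0]
    - [0.2, 0.022, 0]
    - [0.2, 0.022, 0]
    - [0.2, 0.022, 0]
    - [0.1, 0.011, 0]
    - [0, 0, 0]
  roll: [0, 0, 0, 0, 0, 0, 0, 0]
  grip: [0.9, 0.9, 0.9, 0.9, 0.9, 0.9, 0.9, 0.9]

```text
clock: 29.82
eef_pos: [0.4797, -0.0615, 0.1019]
tool_rot: [[-0.994, -0.11, -0.0], [-0.11, 0.994, 0.0], [0.0, 0.0, -1.0]]
contact_force: [-2.8, -0.5, 3.9]
opening: 0.281
gripper_force: 30.0
```

Call:
step_arm:
  offset:
    - [0.05, 0.0054, 0]
    - [0.025, 0.0027, 0]
    - [0, 0, 0]
  roll: [0, 0, 0]
  grip: [0.9, 0.9, 0.9]

```text
clock: 30.2
eef_pos: [0.4818, -0.0612, 0.1019]
tool_rot: [[-0.994, -0.11, -0.002], [-0.11, 0.994, 0.0], [0.002, 0.0, -1.0]]
contact_force: [-4.8, -0.0, 5.8]
opening: 0.284
gripper_force: 30.0
```

Call:
step_arm:
  offset:
    - [0.05, 0.0054, 0]
    - [0.025, 0.0027, 0]
    - [0, 0, 0]
  roll: [0, 0, 0]
  grip: [0.9, 0.9, 0.9]

```text
clock: 30.58
eef_pos: [0.4848, -0.0609, 0.1019]
tool_rot: [[-0.994, -0.11, -0.002], [-0.11, 0.994, 0.0], [0.002, 0.0, -1.0]]
contact_force: [-5.1, 0.0, 6.8]
opening: 0.286
gripper_force: 30.0
```

Call:
step_arm:
  offset:
    - [0.05, 0.0054, 0]
    - [0.025, 0.0027, 0]
    - [0, 0, 0]
  roll: [0, 0, 0]
  grip: [0.9, 0.9, 0.9]

```text
clock: 30.95
eef_pos: [0.4873, -0.0606, 0.1019]
tool_rot: [[-0.994, -0.11, -0.003], [-0.11, 0.994, 0.0], [0.003, 0.0, -1.0]]
contact_force: [-6.7, -1.5, 8.3]
opening: 0.288
gripper_force: 30.0
```

Call:
step_arm:
  offset:
    - [0.05, 0.0054, 0]
    - [0.025, 0.0027, 0]
    - [0, 0, 0]
  roll: [0, 0, 0]
  grip: [0.9, 0.9, 0.9]

```text
clock: 31.32
eef_pos: [0.488, -0.0605, 0.1019]
tool_rot: [[-0.994, -0.11, -0.008], [-0.11, 0.994, -0.0], [0.008, 0.001, -1.0]]
contact_force: [-13.4, -3.5, 13.7]
opening: 0.286
gripper_force: 30.0
```

Call:
step_arm:
  offset:
    - [0, 0, 0.012]
    - [0, 0, 0]
  roll: [0, 0]
  grip: [0.9, 0.9]

```text
clock: 31.58
eef_pos: [0.4892, -0.0602, 0.1019]
tool_rot: [[-0.994, -0.11, -0.006], [-0.11, 0.994, 0.0], [0.006, 0.001, -1.0]]
contact_force: [-8.4, -1.6, 5.8]
opening: 0.282
gripper_force: 30.0
```

```bash
python3 - <<'E'
from car import *
s=env.sense();p=s["eef_pos"];print(p,s["ft_torque"],s["contact_force"]); print("TCP deck",(p[:2]*1000-[647.6,-44.2])@R.T)
look("pics/w2.png")
E
```

```text
[ 0.48916454 -0.0602116   0.10185473] [-0.22550527  1.25017738 -0.02852609] [-8.42569038 -1.61293578  5.75834195]
TCP deck [-159.23800423    1.19298334]
top [-95.9 -19.6] 172.7 [285.3 168.3] [-239.2 -100.5] [45.9 82.1]
scene [-36.3  -1.6] 179.9 [156.7  98.9] [-114.6  -51.1] [42.1 47.9]
```

View pics/w2.png

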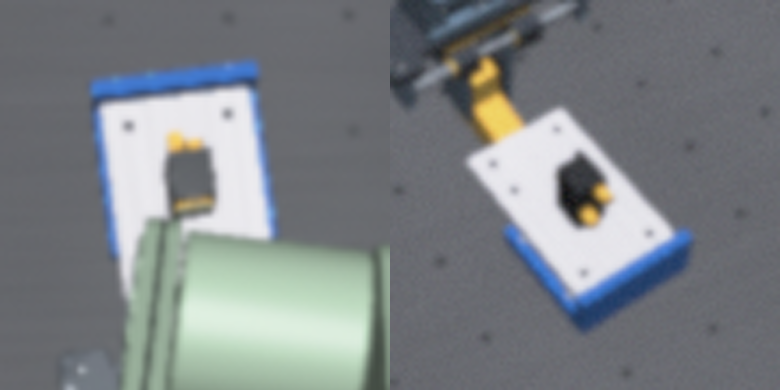

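Call:
step_arm:
  offset:
    - [0.05, 0.0054, 0]
    - [0.05, 0.0054, 0]
    - [0, 0, 0]
  roll: [0, 0, 0]
  grip: [0.9, 0.9, 0.9]

```text
clock: 32.05
eef_pos: [0.492, -0.0598, 0.102]
tool_rot: [[-0.994, -0.11, -0.009], [-0.11, 0.994, 0.0], [0.009, 0.001, -1.0]]
contact_force: [-11.6, -1.5, 9.9]
opening: 0.287
gripper_force: 30.0
```

Call:
step_arm:
  offset:
    - [0.05, 0.0054, 0]
    - [0.05, 0.0054, 0]
    - [0, 0, 0]
  roll: [0, 0, 0]
  grip: [0.9, 0.9, 0.9]

```text
clock: 32.42
eef_pos: [0.495, -0.0593, 0.1019]
tool_rot: [[-0.994, -0.11, -0.011], [-0.11, 0.994, 0.001], [0.011, 0.002, -1.0]]
contact_force: [-13.3, -1.8, 12.2]
opening: 0.285
gripper_force: 30.0
```

```bash
python3 - <<'E'
from car import *
s=env.sense();p=s["eef_pos"];print(p,s["ft_torque"],s["contact_force"]); print("TCP deck",(p[:2]*1000-[647.6,-44.2])@R.T)
look("pics/w3.png")
im=env.get_image("scene"); c=comps(im,(0,0,140),(180,60,255),(270,170,380,280))[0]
print(cv2.approxPolyDP(cv2.convexHull(c.astype(np.float32)),1.2,True).reshape(-1,2).round(1).tolist())
E
```

```text
[ 0.49496958 -0.0592894   0.10191444] [-0.29375181  2.10795122 -0.02898424] [-13.3406335   -1.81054531  12.17210375]
TCP deck [-153.36732826    1.48284907]
top [-94.9 -18.9] 172.5 [287.4 171. ] [-228.7 -100. ] [47.5 84.5]
scene [-36.   -1.5] 179.6 [156.6  99.2] [-114.2  -51.1] [42.1 48.5]
[[316.8999938964844, 199.89999389648438], [321.6000061035156, 202.39999389648438], [350.1000061035156, 234.10000610351562], [347.8999938964844, 237.10000610351562], [321.3999938964844, 252.89999389648438], [290.8999938964844, 215.60000610351562], [307.1000061035156, 202.89999389648438]]
```

Call:
step_arm:
  offset:
    - [0, 0, 0.015]
    - [0, 0, 0.01]
    - [0, 0, 0]
  roll: [0, 0, 0]
  grip: [0.9, 0.9, 0.9]

```text
clock: 32.95
eef_pos: [0.4988, -0.0592, 0.1024]
tool_rot: [[-0.994, -0.11, -0.003], [-0.11, 0.994, 0.001], [0.002, 0.001, -1.0]]
contact_force: [-2.9, -0.3, -4.8]
opening: 0.281
gripper_force: 30.0
```

Call:
step_arm:
  offset:
    - [0.05, 0.0054, 0]
    - [0.05, 0.0054, 0]
    - [0, 0, 0]
  roll: [0, 0, 0]
  grip: [0.9, 0.9, 0.9]

```text
clock: 33.33
eef_pos: [0.5041, -0.0589, 0.1033]
tool_rot: [[-0.994, -0.11, 0.001], [-0.11, 0.994, 0.0], [-0.001, -0.0, -1.0]]
contact_force: [-1.7, -0.1, -5.3]
opening: 0.284
gripper_force: 30.0
```

View pics/w3.png

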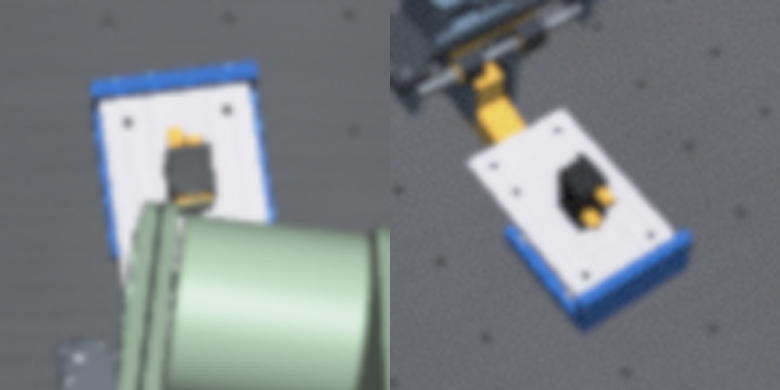

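Call:
step_arm:
  offset:
    - [0, 0, -0.02]
    - [0, 0, -0.01]
    - [0, 0, 0]
  roll: [0, 0, 0]
  grip: [0.9, 0.9, 0.9]

```text
clock: 33.7
eef_pos: [0.504, -0.059, 0.1023]
tool_rot: [[-0.994, -0.11, 0.001], [-0.11, 0.994, -0.0], [-0.001, -0.0, -1.0]]
contact_force: [-1.0, -0.6, -5.9]
opening: 0.28
gripper_force: 30.0
```

```bash
python3 - <<'E'
from car import *
s=env.sense();p=s["eef_pos"];print(p,s["contact_force"]); print("TCP deck",(p[:2]*1000-[647.6,-44.2])@R.T)
look("pics/w4.png")
# screw caps (brass) of the mount, scene + top
for n,roi in(("scene",(305,205,345,240)),("top",(320,165,345,190))):
    im=env.get_image(n)
    for c in comps(im,(10,90,90),(32,255,255),roi)[:3]: print(n,c.mean(0).round(2),len(c))
im=env.get_image("scene"); c=comps(im,(0,0,140),(180,60,255),(270,170,380,280))[0]
print(cv2.approxPolyDP(cv2.convexHull(c.astype(np.float32)),1.2,True).reshape(-1,2).round(1).tolist())
for nm in("c2","w1","w2","w3","w4"):
    a=cv2.imread(f"pics/{nm}.png")[:,390:,::-1]; c=comps(a,(0,0,140),(180,60,255),None,up=1)[0]
    h=cv2.convexHull(c.astype(np.float32)).reshape(-1,2)/(390/110)+[270,170]
    print(nm,"left",h[h[:,0].argmin()].round(2),"top",h[h[:,1].argmin()].round(2),"bot",h[h[:,1].argmax()].round(2),"right",h[h[:,0].argmax()].round(2))
E
```

```text
[ 0.50403274 -0.05897765  0.10226009] [-0.96860441 -0.62564532 -5.92790293]
TCP deck [-144.32350406    0.81396103]
top [-95.2 -19.4] 172.1 [288.1 171.4] [-227.7 -100.6] [47.4 85.1]
scene [-35.4  -0.4] 179.0 [155.7  98.3] [-113.1  -50.3] [42.1 49.5]
scene [326.2  230.61] 66
scene [329.83 224.7 ] 60
top [331.58 171.25] 69
top [334.93 184.52] 53
[[317.3999938964844, 198.89999389648438], [350.1000061035156, 234.10000610351562], [347.8999938964844, 237.10000610351562], [321.3999938964844, 252.89999389648438], [291.1000061035156, 215.60000610351562], [292.1000061035156, 212.89999389648438], [307.1000061035156, 202.60000610351562]]
c2 left [290.59 215.13] top [318.51 199.62] bot [321.9  253.21] right [350.38 234.31]
w1 left [290.59 215.41] top [318.23 199.62] bot [321.9  253.21] right [350.38 234.31]
w2 left [291.15 216.26] top [318.51 199.9 ] bot [321.9  253.21] right [350.38 234.59]
w3 left [291.44 216.82] top [319.08 200.18] bot [321.9  253.21] right [350.38 234.59]
w4 left [291.44 215.97] top [318.23 199.33] bot [321.9  253.21] right [350.38 234.31]
```

Call:
step_arm:
  offset:
    - [0, 0, -0.015]
    - [0, 0, 0]
    - [0, 0, 0]
  roll: [0, 0, 0]
  grip: [0.9, 0.9, 0.9]

```text
clock: 34.33
eef_pos: [0.504, -0.059, 0.1019]
tool_rot: [[-0.994, -0.11, 0.001], [-0.11, 0.994, -0.0], [-0.001, -0.0, -1.0]]
contact_force: [-0.2, -0.5, 0.5]
opening: 0.281
gripper_force: 30.0
```

```bash
cat > lift.py <<'E'
from car import *
import sys
k=390/110
def holes(f,fixed={}):
    g=255-cv2.imread(f)[:,390:,1].astype(float); out=[]
    for x,y in((102,160),(125,190),(168,129),(260,234),(194,272)):
        w=g[y-12:y+13,x-12:x+13]; m=np.clip(w-np.percentile(w,55)-10,0,None)
        yy,xx=np.mgrid[-12:13,-12:13]; r=xx**2+yy**2<=121; m=m*r
        out.append([(x+(m*xx).sum()/m.sum())/k+270,(y+(m*yy).sum()/m.sum())/k+170])
    return np.array(out)
def solve(f,ref=("pics/c2.png","pics/w1.png")):
    h0=np.mean([holes(r) for r in ref],0); d=holes(f)-h0
    X0=cast("scene",h0,.032); u=np.r_[R[0],0]/1000  # deck x, mm
    xd=deck("scene",h0,.032)[:,0]
    A=[];b=[]
    for i in range(5):
        J1=proj("scene",X0[i:i+1]+u)[0]-h0[i]; arm=(42-xd[i])/150
        J2=proj("scene",X0[i:i+1]+[0,0,.001*arm])[0]-h0[i]
        A+=[*np.c_[J1,J2]]; b+=[*d[i]]
    A=np.array(A);b=np.array(b); s,*_=np.linalg.lstsq(A,b,rcond=None)
    print(f,"slide,lift mm",s.round(2),"rms px",np.sqrt(np.mean((A@s-b)**2)).round(2))
E
python3 - <<'E'
from lift import *
s=env.sense();p=s["eef_pos"];print(p,s["contact_force"],"TCP deck",(p[:2]*1000-[647.6,-44.2])@R.T)
look("pics/w5.png")
for n in("c2","w1","w2","w3","w4","w5"): solve(f"pics/{n}.png")
E
```

```text
[ 0.50401124 -0.0589856   0.10192439] [-0.16365621 -0.45427422  0.47258771] TCP deck [-144.34573621    0.8083785 ]
top [-95.2 -19.4] 172.1 [288.1 171.4] [-227.7 -100.6] [47.5 85.1]
scene [-36.   -0.4] 179.1 [156.9  98.4] [-114.2  -50.3] [42.2 49.5]
pics/c2.png slide,lift mm [-0.03 -0.08] rms px 0.01
pics/w1.png slide,lift mm [0.03 0.08] rms px 0.01
pics/w2.png slide,lift mm [1.61 0.37] rms px 0.09
pics/w3.png slide,lift mm [3.44 1.87] rms px 0.24
pics/w4.png slide,lift mm [3.51 4.9 ] rms px 0.11
pics/w5.png slide,lift mm [3.7  4.57] rms px 0.12
```

Call:
step_arm:
  offset:
    - [0.03, 0.003, 0]
    - [0.03, 0.003, 0]
    - [0, 0, 0]
    - [0, 0, 0]
  roll: [0, 0, 0, 0]
  grip: [0.9, 0.9, 0.9, 0.9]

```text
clock: 34.92
eef_pos: [0.5046, -0.0589, 0.1018]
tool_rot: [[-0.994, -0.11, -0.004], [-0.11, 0.994, -0.0], [0.004, 0.0, -1.0]]
contact_force: [-6.5, -1.8, 7.0]
opening: 0.282
gripper_force: 30.0
```

```bash
python3 - <<'E'
from lift import *
s=env.sense();p=s["eef_pos"];print(p,s["contact_force"],s["tool_rot"][0,2],"TCP deck",(p[:2]*1000-[647.6,-44.2])@R.T)
look("pics/w6.png"); solve("pics/w6.png")
E
```

```text
[ 0.50456057 -0.05891024  0.10181716] [-6.46823493 -1.77738751  6.99197905] -0.003554347924788238 TCP deck [-143.79148659    0.82397016]
top [-95.4 -19.3] 171.9 [288.5 172.4] [-227.6 -100.2] [47.5 86.4]
scene [-36.   -0.4] 179.3 [156.8  98.3] [-114.2  -50.3] [42.1 49.3]
pics/w6.png slide,lift mm [3.69 4.27] rms px 0.11
```

View pics/w6.png

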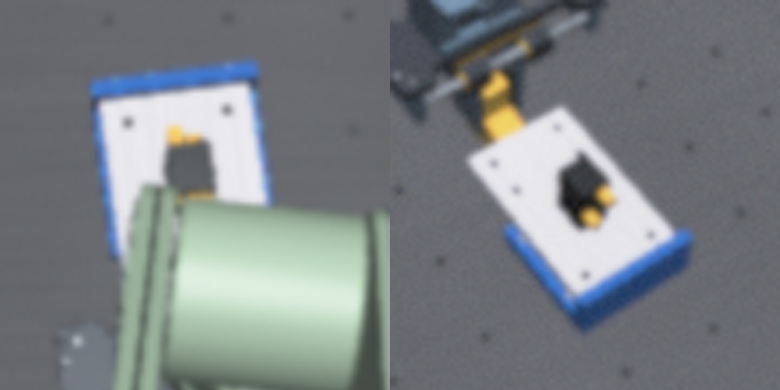

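Call:
step_arm:
  offset:
    - [0, 0, 0.02]
    - [0.01, 0.001, 0.01]
    - [0, 0, 0]
    - [0, 0, -0.015]
    - [0, 0, -0.01]
    - [0, 0, 0]
    - [0, 0, 0]
  roll: [0, 0, 0, 0, 0, 0, 0]
  grip: [0.9, 0.9, 0.9, 0.9, 0.9, 0.9, 0.9]

```text
clock: 35.9
eef_pos: [0.506, -0.0585, 0.1019]
tool_rot: [[-0.994, -0.11, -0.001], [-0.11, 0.994, 0.0], [0.001, 0.0, -1.0]]
contact_force: [-5.2, -0.3, 0.8]
opening: 0.285
gripper_force: 30.0
```

```bash
python3 - <<'E'
from lift import *
s=env.sense();p=s["eef_pos"];print(p,s["contact_force"],s["tool_rot"][0,2],"TCP deck",(p[:2]*1000-[647.6,-44.2])@R.T)
look("pics/w7.png"); solve("pics/w7.png")
E
```

```text
[ 0.50601388 -0.05849136  0.10190378] [-5.18966219 -0.3278057   0.77754561] -0.0008560481805671066 TCP deck [-142.30143771    1.08344556]
top [-95.4 -19.3] 171.9 [288.5 172.5] [-227.5 -100.2] [47.5 86.4]
scene [-35.7  -0.3] 178.9 [156.8  98.5] [-113.8  -50.3] [42.1 49.7]
pics/w7.png slide,lift mm [3.68 5.03] rms px 0.11
```

```bash
python3 -c "
from plant import env
print(env.finish_job())"
```

```text
the job is handed in; nothing more can be done
None
```

The job is handed in at about 36 s: the sheet and carrier are on the riser, and the gripped wedge lies flat under the lip, which the camera puts about 5 mm up (about 4.5 mm by geometry); the push slid the carrier some 3.7 mm, nearly or just against the stop.

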